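# Return the hold-down weight to the sliding-door cabinet

## Task

The panel check is done: put the hold-down weight that lies on the etched panel back into its empty slot in the sloping cabinet, next to its twin. The front sliding door was left ajar, so push it fully home, then slide the back door all the way open behind it, set the weight down in the empty slot with its rubber foot down and its lower end close to or on the slot's bottom ledge, let go, and slide the back door fully shut again, so that both doors are closed. Leave the twin weight, the loupe, the wash bottle and the gauge case where they are.

Things in the scene. Friction and masses are not known exactly. Their poses are not given: they have to be found in the camera images.
- cabinet: White steel cabinet fixed to the bench, 426 mm wide (y), x from -114 to +100 mm, 168 mm high at the back; its front slopes 30 degrees from the horizontal, low edge towards the robot (-x). Two amber-glazed doors slide along y in the slope on a double track: the back (inner) door covers the +y half, the front (outer) door the -y half. Only their pulls stand proud. Origin: centre of the underside.
- back_handle (a point): Middle of the grip bar of the back door's bow pull; moves with the door. x up the slope, y along the tracks, z square out of the slope. Bar 52 mm long (x), 12 wide (y), 16 deep (z), on posts 10 mm thick at x = +-21 mm. Below this point along z: front door's face 23 mm, back door's face 32 mm. It sits 12 mm from the door's +y edge.
- front_handle (a point): Middle of the grip bar of the front door's bow pull; moves with the door. Same bar and frame as the back pull; the front door's face lies 23 mm below this point along z. It sits 12 mm from the door's -y edge.
- back_door (a joint): Travel of the back (inner) door in m: 0 shut, 0.180 fully open (end stop). It opens towards the cabinet's -y, behind the front door. Friction 1.2 N, damping 4 N per m/s; it stays where left. Its pull cannot pass the front door's edge: with the front door home 2 mm are left between them at full travel. Starts 0 to 20 mm open.
- front_door (a joint): Travel of the front (outer) door in m: 0 home (end stop), 0.180 fully open. It opens towards the cabinet's +y, over the back door; same friction. It starts ajar by 30 to 90 mm.
- empty_slot: The empty one of two identical black slots, 82 mm apart in y, on the sloping floor behind the back door. Frame: x up the slope, y the cabinet's y, z square out of the slope (30 degrees). Origin: on the pad, where the origin of a seated weight lies. A ledge 12 mm high ends the slot at x = -66 mm; side ribs 6 mm high stand 57 mm apart. Door pulls reach up to 99 mm above the pad along z.
- full_slot: The other slot, same shape and frame, in which the twin weight lies.
- weight: The hold-down weight to put away: steel bar 130 x 46 x 16 mm (x, y, z) with a rubber foot and, along its length, a bridge handle: a bar 96 mm long (x), 18 wide (y), from 32 to 48 mm above the underside, on posts at x = +-36 mm. 0.5 to 0.75 kg. Origin: centre of the underside, z up through the handle. Both ends alike. Lies flat on the panel, up to 70 degrees askew.
- twin: An identical weight, lying in the full slot. Leave it.
- panel: Etched yellow circuit panel, 280 x 200 x 3 mm (x, y, z), fixed flat on the bench beside the cabinet, to its left or right. Origin: centre of the underside.
- loupe: Aluminium stand loupe, 54 mm across, 63 mm high, upright on the bench beyond the panel. Origin: centre of the underside.
- wash_bottle: White bottle, 52 mm across, 120 mm high, upright on the bench beyond the panel. Origin: centre of the underside.
- gauge_case: Flat grey plastic case 60 x 150 x 18 mm (x, y, z) on the bench on the robot's side of the panel. Origin: centre of the underside.
Not all that is in view belongs to the job. Leave any pink or yellow look-alike of the weight alone.

How it is judged:
On the way, in this order (a step that is already met when the one before it is completed fails the run):
1. the front door is home and the back door is slid fully open behind it (value of joint back_door above 0.165 m and value of joint front_door below 0.01 m), for 0.2 s.
2. the weight lies in the empty slot and has been let go (x of weight in the frame of empty_slot between -0.005 and 0.014 m and y of weight in the frame of empty_slot between -0.008 and 0.008 m and z of weight in the frame of empty_slot below 0.005 m and contact force between the fingers and weight below 0.1 N), for 0.2 s.
At the end, for the whole second after the job is handed in: The weight lies at rest, foot down, in the slot that was empty (within 8 mm sideways, its lower end on the ledge or at most 14 mm above it, flat on the pad within 5 mm, in line within 7 degrees), and both doors are shut to within 8 mm (x of weight in the frame of empty_slot between -0.005 and 0.014 m and y of weight in the frame of empty_slot between -0.008 and 0.008 m and z of weight in the frame of empty_slot between -0.004 and 0.005 m and angle between the x axis of weight and the x axis of empty_slot, either way round below 0.12 rad and angle between weight's own z axis and vertical below 0.65 rad and linear speed of weight below 0.01 m/s and value of joint each of back_door, front_door below 0.008 m); the robot touches nothing.
It fails at once if the twin weight is shifted by more than 15 mm (distance of twin from where it was at the start of the episode above 0.015 m).
It fails at once if the loupe, the wash bottle or the gauge case is moved by more than 20 mm (distance of any of loupe, wash_bottle, gauge_case from where it was at the start of the episode above 0.02 m).
It also fails if it takes over 72 s, if anything falls off the work surface, if the arm or the gripper's body presses on something with over 40 N, if the wrist force passes 120 N, or if a joint passes its speed limit or range.

## Robot

A 6-joint arm with a two-finger parallel gripper is mounted at the origin on the work surface. World frame = base frame: x ahead of the robot, y to its left, z up, the work surface at z = 0. Lengths are in m, angles in rad, forces in N, time in s.
With the tool pointing down it reaches from about 0.25 to 0.775 m from the base axis. Payload 4 kg.
Tool frame: the origin (TCP) lies at the very end of the fingers, on their centre line; the grasp point (between the pads) lies 19 mm behind it; z points along the fingers, y is the line along which they close (so a half turn about z gives the same grasp; the last joint's range is limited). The gripper opens to 94 mm and grips with 3 to 60 N. Pads are 16 mm wide; open, the fingers measure 119 mm over their backs; the gripper's body (75 mm by 177 mm) begins 78 mm behind the grasp point.
Start: joints at [0.997, 0.087, 1.371, -0, 1.684, -0.103], TCP at [0.249, 0.49, 0.206] pointing down, gripper open.
Joint ranges: [-3.1, 3.1], [-0.76, 2.03], [0.27, 2.55], [-1.08, 4.22], [0.17, 2.65], [-2.57, 2.57]. Speed limits (rad/s): [2.79, 2.79, 3.14, 3.14, 3.14, 3.14].

## Interface

Orientations are given as [roll, pitch, yaw] about the fixed x, y, z axes, in that order (R = Rz(yaw) Ry(pitch) Rx(roll)).
In Python, from bench import robot, snapshot, finder gives the robot as it stands.
- The arm moves only by the tool drive_tool, never from a script. Its argument "deltas" is text: rows parted by semicolons, each of 7 numbers parted by spaces: the shift along the tool's x, y, z each as a share of 100 mm, from -1 to 1, then the turn, a rotation vector about the tool's x, y, z each as a share of 90 degrees, from -1 to 1, then the finger opening in mm, from 0 to 94. In form: tx ty tz rx ry rz gripper; .... A call has 1 to 5 rows; each row is the pose to reach, as a shift and turn from the pose commanded when the call began, along the tool's axes at that moment; what a row does not reach only later rows make up. A row lasts 1/10 s, in which the tool goes at most 50 mm and 8.59 degrees, less where a joint would pass 70% of its speed; a pose out of reach is approached as far as the arm can. A call with a number of a shift or a turn outside -1 to 1 is refused whole. A call with a gripper value outside its range is refused whole. The fingers move at their own pace and stop on an object; the grip force is fixed at half the most. Time passes only in rows, so rows that repeat a pose let the fingers close. It gives the time, the measured TCP pose, the force, the opening and the grip force at its end, in the units of the state.
- robot.get_obs(): the state, without advancing time (a new reading comes with each control period).
- snapshot(name): name is "scene" or "top" or "wrist"; returns a dict with "img" (384x512x3 uint8, red, green, blue), "fx", "fy", "cx", "cy" (pixels), "T" (4x4, takes a point from camera to world coordinates); the wrist camera has in their place "hand_eye" (4x4, takes a point from camera to tool coordinates, whose origin is the TCP and whose axes are the flange's). Camera axes: x right, y up, looking along -z (the intrinsics and any distortion apply to the point x, -y, -z); pixel columns grow to the right and rows downward; lengths in m; the calibration is good to about 2 mm. A picture is of the moment at which its call begins: read the wrist's pose just before it. There is no depth.
- robot.close_job(): hands the job in; it is judged then, once.
Trained networks look in the newest picture that a camera, given by its name, has taken for a name from the list of things; names that differ only in an ending like _2 or _b are one class to them, and where a whole thing is asked for, a point or a joint stands for the part that bears it (a point fixed in the world has none). Each returns a list of dicts, best first, with "confidence" (0 to 1); they miss things now and then, are a little off and sometimes report something else, mostly with a low value. They report only what shows in the picture. A call takes as long as a camera call. They do not tell look-alikes from the thing itself.
- finder.look_for(camera, thing): "xy" ([column, row] in pixels, amid what is visible of it).
- finder.masks_of(camera, thing): "region" (384x512 bool, what is visible of it) and "xy" ([column, row] in pixels, amid what is visible of it).
- finder.landmark_of(camera, thing): "xy" ([column, row] in pixels: a listed point, or the origin of a listed thing).
The state is a dict: "time": time; "joint_positions": joint angles; "qvel": joint speeds; "joint_torque": joint torques, N m; "tool_pos": TCP position; "ee_rot": TCP orientation; "wrist_force": force on the tool from outside, world axes, zero at the start; "wrist_torque": the same for the moment, N m; "width": finger opening in m; "finger_force": force on a finger pad.
Only numpy, scipy, OpenCV 4.12 (cv2) and the standard library are available. Lean on these libraries where they do the work, as an engineer would, in place of code of your own. Each camera call takes 0.05 s, during which the arm holds its last target. There are 200 camera calls.

## Working session

There is one attempt and no reset: what is moved stays moved. The work goes in short steps, Python scripts to look and compute and a tool call to move; the robot and the scene stay as the last step left them, time stands still between calls to the robot, and variables do not carry over. Pictures are saved under pics/ and viewed, at most 10 in all, crops included, and the job is handed in when it is done.

Besides the shell and the picture viewer there is one more tool, called after ">>>" as name(argument=value, ...) on one line, values as JSON. drive_tool: Moves the arm, as the interface text tells. Shift numbers are shares of 100 mm and turn numbers shares of 90 degrees, none past 1 either way. Its arguments: {"type":"object","properties":{"deltas":{"type":"string"}},"required":["deltas"]}

```bash
ls; mkdir -p pics; cat > h.py <<'E'
import numpy as np, cv2
from scipy.spatial.transform import Rotation as R
from bench import robot, snapshot, finder
def ray(s,xy):
    # camera axes x right,y up,-z fwd
    T=np.array(s["T"]); u,v=xy
    d=np.array([(u-s["cx"])/s["fx"],-(v-s["cy"])/s["fy"],-1.0])
    return T[:3,3],T[:3,:3]@d
def onplane(s,xy,p0,n):
    o,d=ray(s,xy); n=np.array(n,float); t=np.dot(np.array(p0)-o,n)/np.dot(d,n); return o+t*d
def wristT(s,o):
    T=np.eye(4);T[:3,:3]=R.from_euler('xyz',o["ee_rot"]).as_matrix();T[:3,3]=o["tool_pos"]
    s["T"]=T@np.array(s["hand_eye"]);return s
def save(n,im): cv2.imwrite(f"pics/{n}.png",cv2.cvtColor(im,cv2.COLOR_RGB2BGR))
def proj(s,p):
    q=np.linalg.inv(s["T"])@np.append(p,1); return [s["cx"]+s["fx"]*q[0]/-q[2], s["cy"]-s["fy"]*q[1]/-q[2]]
E
python3 - <<'E'
from h import *
np.set_printoptions(precision=4,suppress=True)
o=robot.get_obs();print(o)
for c in("scene","top"):
    s=snapshot(c);save(c,s["img"]);print(c,[k for k in s],s["fx"],s["T"])
    for t in("cabinet","back_handle","front_handle","empty_slot","full_slot","weight","panel","loupe","wash_bottle","gauge_case"):
        print(t,[(np.round(d["xy"]),round(d["confidence"],2)) for d in finder.landmark_of(c,t)])
E
```

```text
pics
{'time': 0.0, 'joint_positions': array([ 0.9969,  0.0879,  1.3722,  0.    ,  1.6836, -0.1031]), 'qvel': array([-0.0001, -0.    , -0.0011,  0.0004,  0.0004,  0.0003]), 'joint_torque': array([  0.0008, -34.0181, -30.2433,   0.072 ,   0.0331,  -0.0002]), 'tool_pos': array([0.2492, 0.4897, 0.2043]), 'ee_rot': array([-3.1394, -0.0003,  2.6708]), 'wrist_force': array([-0.8986, -0.0891,  0.0777]), 'wrist_torque': array([-0.0143, -0.0321,  0.0329]), 'finger_force': 0.0, 'width': 0.09394955270073908}
scene ['img', 'fx', 'fy', 'cx', 'cy', 'T'] 347.5688695200729 [[ 0.4122 -0.7187  0.56    1.1153]
 [ 0.9111  0.3286 -0.2489 -0.2724]
 [-0.0052  0.6128  0.7902  0.9509]
 [ 0.      0.      0.      1.    ]]
cabinet []
back_handle [(array([196., 236.]), 0.75), (array([360., 149.]), 0.58)]
front_handle []
empty_slot []
full_slot []
weight [(array([125., 288.]), 0.8), (array([191., 237.]), 0.74), (array([112., 240.]), 0.64)]
panel [(array([195., 248.]), 0.97)]
loupe [(array([236., 299.]), 0.78)]
wash_bottle [(array([192., 312.]), 0.76)]
gauge_case [(array([189., 204.]), 0.87)]
top ['img', 'fx', 'fy', 'cx', 'cy', 'T'] 348.26176480887074 [[-0.0206  0.9971 -0.0736  0.4901]
 [-0.9994 -0.0184  0.0307 -0.0006]
 [ 0.0293  0.0742  0.9968  1.0963]
 [ 0.      0.      0.      1.    ]]
cabinet [(array([188., 188.]), 0.62)]
back_handle [(array([104., 194.]), 0.73)]
front_handle [(array([230., 182.]), 0.92), (array([310., 198.]), 0.42)]
empty_slot []
full_slot [(array([307., 242.]), 0.19)]
weight [(array([312., 197.]), 0.78), (array([382., 174.]), 0.78), (array([380., 229.]), 0.73)]
panel [(array([317., 189.]), 0.95)]
loupe [(array([293., 124.]), 0.87)]
wash_bottle [(array([333., 128.]), 0.74)]
gauge_case [(array([308., 245.]), 0.89)]
```

View pics/top.png

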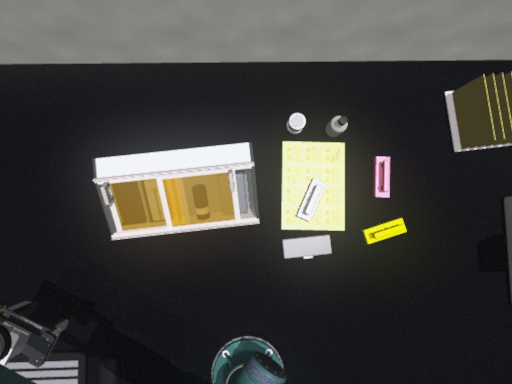

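View pics/scene.png

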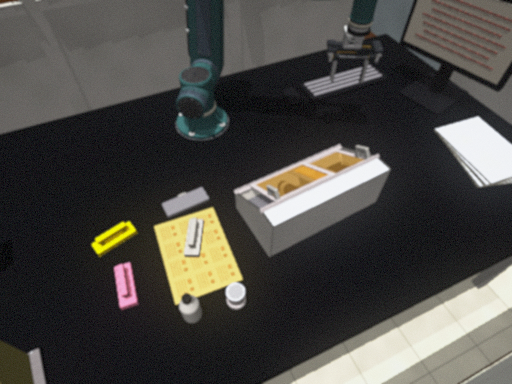

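The weight candidates in the top view are grey (312,199), pink (382,176) and yellow (385,231). The grey one fits: it is steel-coloured and lies on the panel. I'll confirm it in an enlarged crop that also covers the cabinet.

```bash
python3 - <<'E'
from h import *
im=cv2.imread("pics/top.png")
c=cv2.resize(im[130:265,85:355],(800,400),interpolation=cv2.INTER_CUBIC); cv2.imwrite("pics/crop1.png",cv2.convertScaleAbs(c,alpha=1.3,beta=15))
E
```

```text
(no output)
```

View pics/crop1.png

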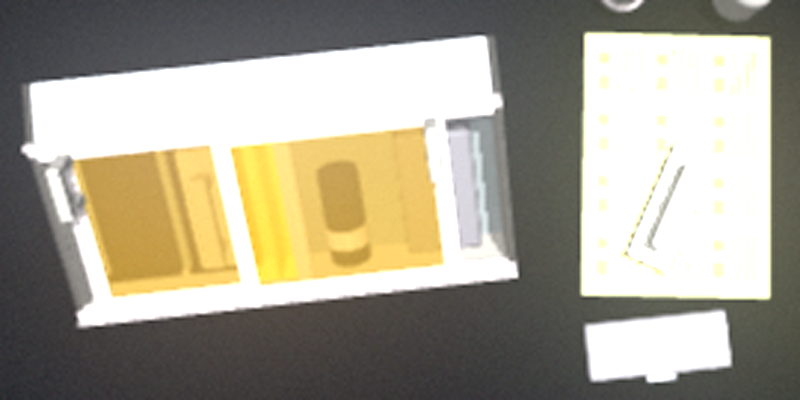

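In the crop, the grey steel weight is on the panel at crop (655,200) and is the real one. The dark empty slot is at crop (140,215), the +y one, and the twin lies at crop (205,225). The next step is a rough triangulation.

```bash
python3 - <<'E'
from h import *
np.set_printoptions(precision=4,suppress=True)
t=snapshot("top");s=snapshot("scene")
def tri(a,b):
    o1,d1=ray(t,a);o2,d2=ray(s,b);A=np.stack([d1,-d2],1);k=np.linalg.lstsq(A,o2-o1,rcond=None)[0]
    p,q=o1+k[0]*d1,o2+k[1]*d2;return (p+q)/2,np.linalg.norm(p-q)
d=[x["xy"] for x in finder.landmark_of("top","back_handle")];e=[x["xy"] for x in finder.landmark_of("scene","back_handle") if x["xy"][0]>300]
if d and e: print("bh",tri(d[0],e[0]))
f=finder.landmark_of("top","front_handle")[0]["xy"]
print("fh z.12",onplane(t,f,[0,0,.12],[0,0,1]), "bh z.12",onplane(t,d[0],[0,0,.12],[0,0,1]))
w=[x["xy"] for x in finder.landmark_of("top","weight") if x["xy"][0]<340][0]
print("w",w,onplane(t,w,[0,0,.003],[0,0,1]))
m=[x for x in finder.masks_of("top","weight") if x["xy"][0]<340][0]["region"]
p=np.argwhere(m)[:,::-1].astype(float)
P=np.array([onplane(t,x,[0,0,.03],[0,0,1])[:2] for x in p]);c=P.mean(0);u=np.linalg.svd(P-c)[2][0];print("w mask",c,np.degrees(np.arctan2(u[1],u[0])),len(p))
for q in((80,318),(515,268)):print(onplane(t,(85+q[0]/2.963,130+q[1]/2.963),[0,0,.045],[0,0,1]))
print("slot",onplane(t,(85+140/2.963,130+215/2.963),[0,0,.06],[0,0,1]))
w=snapshot("wrist");print({k:v for k,v in w.items() if k!="img"})
E
```

```text
bh (array([0.5365, 0.37  , 0.1581]), np.float64(0.009904768517240165))
fh z.12 [0.5778 0.0382 0.12  ] bh z.12 [0.5407 0.3901 0.12  ]
w [313.1, 196.5] [ 0.5309 -0.2198  0.003 ]
w mask [ 0.5203 -0.2078] 155.0664178612205 597
[0.4202 0.3909 0.045 ]
[ 0.4606 -0.0449  0.045 ]
slot [0.5214 0.3274 0.06  ]
{'fx': 272.294548139548, 'fy': 272.294548139548, 'cx': 257.4935643554819, 'cy': 188.50800623637903, 'hand_eye': array([[ 0.0001,  0.959 ,  0.2835,  0.0832],
       [ 1.    , -0.0003,  0.0008,  0.0004],
       [ 0.0008,  0.2835, -0.959 , -0.1794],
       [ 0.    ,  0.    ,  0.    ,  1.    ]])}
```

```bash
cat >> h.py <<'E'
from scipy.spatial.transform import Slerp
np.set_printoptions(precision=4,suppress=True)
def cur():
    o=robot.get_obs(); return np.array(o["tool_pos"]),R.from_euler('xyz',o["ee_rot"])
def plan(wps,start=None):
    p,r=start or cur()
    for P,Q in wps:
        P=np.array(P,float); Q=Q or r
        D=r.inv().apply(P-p); W=(r.inv()*Q).as_rotvec()
        n=int(max(1,np.ceil(np.abs(D).max()/.1-.02),np.ceil(np.linalg.norm(D)/.2),np.ceil(np.degrees(np.linalg.norm(W))/40)))
        S=Slerp([0,1],R.concatenate([r,Q])); p0,r0=p,r
        for i in range(1,n+1):
            P2=p0+(P-p0)*i/n; R2=S([i/n])[0]
            d=np.round(r.inv().apply(P2-p)/.1,3); w=np.round((r.inv()*R2).as_rotvec()/(np.pi/2),3)
            p=p+r.apply(d*.1); r=r*R.from_rotvec(w*np.pi/2)
            rows=int(np.ceil(max(np.linalg.norm(d)*2,np.linalg.norm(w)*90/8.59)))
            print("  ",*(f"{v:g}" for v in [*d,*w]),"rows>=",rows)
        print("--",p)
    return p,r
def slopeR(yaw):
    c=R.from_euler('z',yaw)*R.from_euler('y',-np.pi/6)  # cols: up-slope, y, normal
    return c, c*R.from_euler('y',np.pi)
E
python3 - <<'E'
from h import *
c,q=slopeR(.1);print(c.as_matrix(),q.as_matrix())
plan([([.30,.40,.27],None),([.48,.2,.27],q)])
E
```

```text
[[ 0.8617 -0.0998 -0.4975]
 [ 0.0865  0.995  -0.0499]
 [ 0.5     0.      0.866 ]] [[-0.8617 -0.0998  0.4975]
 [-0.0865  0.995   0.0499]
 [-0.5     0.     -0.866 ]]
   -0.859 -0.574 -0.645 0 0 0 rows>= 3
-- [0.3  0.4  0.27]
   -0.837 -0.322 0 -0.032 -0.108 -0.118 rows>= 2
   -0.753 -0.473 0.116 -0.031 -0.108 -0.119 rows>= 2
   -0.624 -0.611 0.206 -0.032 -0.108 -0.118 rows>= 2
-- [0.48 0.2  0.27]
```

>>> drive_tool(deltas="-0.86 -0.574 -0.645 0 0 0 30;-0.86 -0.574 -0.645 0 0 0 30;-0.86 -0.574 -0.645 0 0 0 30")

```text
time: 1.8
tool_pos: [0.3017, 0.3985, 0.2731]
ee_rot: [3.138, 0.002, 2.669]
wrist_force: [0.3, 0.3, 0.8]
width: 0.0735
finger_force: 0.0
```

>>> drive_tool(deltas="-0.837 -0.322 0 -0.032 -0.108 -0.118 30;-0.837 -0.322 0 -0.032 -0.108 -0.118 30;-0.837 -0.322 0 -0.032 -0.108 -0.118 30")

```text
time: 2.1
tool_pos: [0.3608, 0.3308, 0.2707]
ee_rot: [3.107, 0.176, 2.851]
wrist_force: [0.3, 0.3, -0.1]
width: 0.0493
finger_force: 0.0
```

>>> drive_tool(deltas="-0.753 -0.473 0.116 -0.031 -0.108 -0.119 30;-0.753 -0.473 0.116 -0.031 -0.108 -0.119 30;-0.753 -0.473 0.116 -0.031 -0.108 -0.119 30")

```text
time: 2.4
tool_pos: [0.4201, 0.2645, 0.2693]
ee_rot: [3.107, 0.35, 3.037]
wrist_force: [-0.2, -0.3, 0.1]
width: 0.0302
finger_force: 0.0
```

>>> drive_tool(deltas="-0.624 -0.611 0.206 -0.032 -0.108 -0.118 30;-0.624 -0.611 0.206 -0.032 -0.108 -0.118 30;-0.624 -0.611 0.206 -0.032 -0.108 -0.118 30;-0.624 -0.611 0.206 -0.032 -0.108 -0.118 30;-0.624 -0.611 0.206 -0.032 -0.108 -0.118 30")

```text
time: 2.9
tool_pos: [0.4798, 0.2016, 0.2705]
ee_rot: [3.139, 0.523, -3.042]
wrist_force: [0.3, 0.1, 0.9]
width: 0.0303
finger_force: 0.0
```

```bash
python3 - <<'E'
from h import *
o=robot.get_obs();s=snapshot("wrist");wristT(s,o);save("w1",s["img"])
print(o["time"],o["tool_pos"],o["ee_rot"])
for t in("back_handle","front_handle","empty_slot","full_slot","twin"):
    for d in finder.landmark_of("wrist",t): print(t,d["xy"],d["confidence"])
E
```

```text
2.9 [0.4798 0.2016 0.2705] [ 3.1394  0.5226 -3.0421]
back_handle [391.2, 198.6] 0.55
front_handle [102.2, 199.5] 0.71
full_slot [64.5, 189.1] 0.41
twin [239.0, 118.4] 0.39
```

View pics/w1.png

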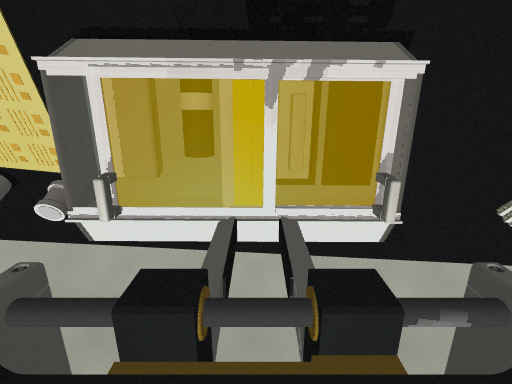

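The wrist view shows the front pull at (103,199), the back pull at (391,199), the empty dark slot at about (350,130) and the twin at (297,135). I'll triangulate both pulls with the top camera.

```bash
cat >> h.py <<'E'
def tri(*sv):
    A=np.zeros((3,3));b=np.zeros(3)
    L=[ray(s,x) for s,x in sv]
    for o,d in L:
        d=d/np.linalg.norm(d);M=np.eye(3)-np.outer(d,d);A+=M;b+=M@o
    p=np.linalg.solve(A,b);return p,[np.linalg.norm(np.cross(p-o,d/np.linalg.norm(d))) for o,d in L]
E
python3 - <<'E'
from h import *
t=snapshot("top");o=robot.get_obs();w=wristT(snapshot("wrist"),o)
for n in("back_handle","front_handle"):
    a=finder.landmark_of("top",n);b=finder.landmark_of("wrist",n)
    print(n,[x["xy"] for x in a],[x["xy"] for x in b])
    if a and b: print(tri((t,a[0]["xy"]),(w,b[0]["xy"])))
    for x in b: print("plane z.14/.15",onplane(w,x["xy"],[0,0,.14],[0,0,1]),onplane(w,x["xy"],[0,0,.15],[0,0,1]))
E
```

```text
back_handle [[103.3, 194.4], [186.1, 191.9]] [[392.0, 200.3]]
(array([0.5409, 0.3651, 0.1757]), [np.float64(0.0006237050163254558), np.float64(0.0006237050163255419)])
plane z.14/.15 [0.5789 0.3952 0.14  ] [0.5683 0.3866 0.15  ]
front_handle [[102.6, 193.8]] [[104.8, 198.0], [63.1, 186.6]]
(array([0.461 , 0.2119, 0.3561]), [np.float64(0.1040394455061469), np.float64(0.10403944550614688)])
plane z.14/.15 [0.6137 0.0075 0.14  ] [0.6017 0.0148 0.15  ]
plane z.14/.15 [ 0.5962 -0.0393  0.14  ] [ 0.5849 -0.0301  0.15  ]
```

```bash
python3 - <<'E'
from h import *
t=snapshot("top");o=robot.get_obs();w=wristT(snapshot("wrist"),o)
f,e=tri((t,(230.3,182)),(w,(104,198.5)));b,e2=tri((t,(103.5,194.2)),(w,(391.8,199.5)))
print(f,e[0],b,e2[0]);d=b-f;yaw=np.arctan2(-d[0],d[1]);print(yaw,np.linalg.norm(d))
yaw=.1; c,q=slopeR(yaw);m=(f+b)/2
n=c.as_matrix()[:,2]
f[2]=b[2]=m[2]
# fingers straddle: TCP 14 mm below bar mid
plan([(f+n*.06,q),(f-n*.012,q)])
E
```

```text
[0.567  0.034  0.1794] 0.00020029363395125953 [0.5416 0.365  0.174 ] 0.0008817776870266096
0.07642712691067326 0.3320833548459384
   -0.07 -0.869 0.279 -0 -0 -0 rows>= 2
   -0.069 -0.869 0.278 -0 -0 -0 rows>= 2
-- [0.5371 0.031  0.2287]
   -0 0 0.72 -0 -0 -0 rows>= 2
-- [0.5729 0.0345 0.1663]
```

>>> drive_tool(deltas="-0.07 -0.87 0.28 0 0 -0.01 50;-0.07 -0.87 0.28 0 0 -0.01 50;-0.07 -0.87 0.28 0 0 -0.01 50")

```text
time: 3.9
tool_pos: [0.509, 0.1107, 0.2471]
ee_rot: [-3.131, 0.52, -3.03]
wrist_force: [-0.3, -0.1, -0.6]
width: 0.0485
finger_force: 0.0
```

>>> drive_tool(deltas="-0.07 -0.87 0.28 0 0 0 50;-0.07 -0.87 0.28 0 0 0 50;-0.07 -0.87 0.28 0 0 0 50;-0.07 -0.87 0.28 0 0 0 50")

```text
time: 4.3
tool_pos: [0.5385, 0.0307, 0.2289]
ee_rot: [-3.134, 0.522, -3.026]
wrist_force: [-0.6, 0.6, 0.2]
width: 0.05
finger_force: 0.0
```

```bash
python3 - <<'E'
from h import *
o=robot.get_obs();s=wristT(snapshot("wrist"),o);save("w2",s["img"])
print(o["tool_pos"],o["ee_rot"],R.from_euler('xyz',o["ee_rot"]).as_matrix())
for t in("front_handle",):
    for d in finder.landmark_of("wrist",t):
        print(t,d["xy"],d["confidence"])
        c,q=slopeR(.085);n=c.as_matrix()[:,2];p=onplane(s,d["xy"],[.567,.034,.177],n);print(p,cur()[1].inv().apply(p-o["tool_pos"]))
E
```

```text
[0.5385 0.0307 0.2289] [-3.1336  0.5225 -3.0261] [[-0.8608 -0.1113  0.4966]
 [-0.0999  0.9938  0.0496]
 [-0.499  -0.0069 -0.8666]]
front_handle [256.8, 200.4] 0.89
[0.5671 0.0333 0.177 ] [ 0.0011 -0.0003  0.0593]
```

View pics/w2.png

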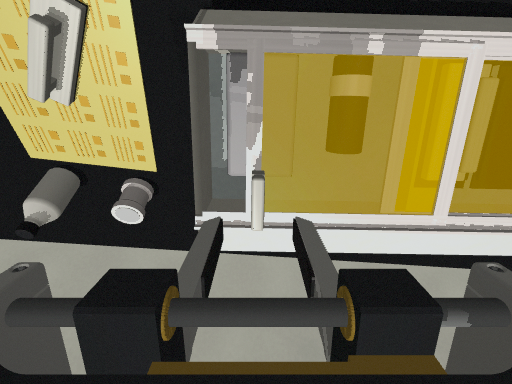

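>>> drive_tool(deltas="0 0 0.5 0 0 0.02 50;0 0 0.72 0 0 0.02 50;0 0 0.72 0 0 0.02 20;0 0 0.72 0 0 0.02 20;0 0 0.72 0 0 0.02 20")

```text
time: 4.9
tool_pos: [0.5751, 0.0355, 0.1696]
ee_rot: [3.133, 0.527, -3.058]
wrist_force: [-0.7, 0.6, 0.4]
width: 0.0293
finger_force: 0.0
```

>>> drive_tool(deltas="0 0 0 0 0 0 20;0 -0.1 0 0 0 0 20;0 -0.2 0 0 0 0 20;0 -0.25 0 0 0 0 20;0 -0.3 0 0 0 0 20")

```text
time: 5.4
tool_pos: [0.5771, 0.0038, 0.167]
ee_rot: [3.132, 0.524, -3.061]
wrist_force: [0.2, 1.4, 0.7]
width: 0.0201
finger_force: 0.7
```

>>> drive_tool(deltas="0 -0.08 0 0 0 0 20;0 -0.16 0 0 0 0 20;0 -0.24 0 0 0 0 20")

```text
time: 5.7
tool_pos: [0.5787, -0.0157, 0.1662]
ee_rot: [3.121, 0.523, -3.063]
wrist_force: [0.0, 24.5, 3.3]
width: 0.0204
finger_force: 12.4
```

>>> drive_tool(deltas="0 0.04 0 0 0 0 20;0 0.04 0 0 0 0 20;0 0.04 -0.4 0 0 0 30;0 0.04 -0.75 0 0 0 50;0 0.04 -0.75 0 0 0 50")

```text
time: 6.2
tool_pos: [0.5427, -0.0205, 0.2378]
ee_rot: [3.138, 0.533, -3.058]
wrist_force: [0.7, -0.3, 2.1]
width: 0.0406
finger_force: 0.0
```

```bash
python3 - <<'E'
from h import *
o=robot.get_obs();print(o["tool_pos"],o["ee_rot"],o["wrist_force"])
c,q=slopeR(.08);n=c.as_matrix()[:,2];b=np.array([.5416,.365,.176])
plan([(b+n*.06,q),(b-n*.012,q)])
E
```

```text
[ 0.5427 -0.0205  0.2378] [ 3.138   0.5328 -3.0581] [ 0.7121 -0.2868  2.0764]
   0.01 0.961 0.026 0.001 0.001 0 rows>= 2
   0.01 0.96 0.024 0.001 0.002 0.001 rows>= 2
   0.012 0.961 0.023 0.001 0.001 0 rows>= 2
   0.011 0.961 0.022 0 0.002 0.001 rows>= 2
-- [0.5117 0.3626 0.228 ]
   0 -0 0.72 0 -0 -0 rows>= 2
-- [0.5476 0.3655 0.1656]
```

>>> drive_tool(deltas="0.01 0.96 0 0 0 0 50;0.01 0.96 0 0 0 0 50")

```text
time: 6.4
tool_pos: [0.5323, 0.075, 0.2308]
ee_rot: [3.134, 0.523, -3.065]
wrist_force: [0.5, 0.1, -0.6]
width: 0.0495
finger_force: 0.0
```

>>> drive_tool(deltas="0.01 0.96 0.03 0 0 0 50;0.01 0.96 0.03 0 0 0 50")

```text
time: 6.6
tool_pos: [0.5242, 0.1733, 0.2281]
ee_rot: [3.134, 0.523, -3.06]
wrist_force: [0.7, 1.1, 0.6]
width: 0.0499
finger_force: 0.0
```

>>> drive_tool(deltas="0.01 0.96 0.03 0 0 0 50;0.01 0.96 0.03 0 0 0 50")

```text
time: 6.8
tool_pos: [0.5164, 0.2697, 0.2255]
ee_rot: [3.135, 0.523, -3.058]
wrist_force: [0.7, -1.1, 0.3]
width: 0.0495
finger_force: 0.0
```

>>> drive_tool(deltas="0.01 0.96 0.03 0 0 0 50;0.01 0.96 0.03 0 0 0 50;0.01 0.96 0.03 0 0 0 50;0.01 0.96 0.03 0 0 0 50;0.01 0.96 0.03 0 0 0 50")

```text
time: 7.3
tool_pos: [0.5095, 0.3625, 0.2237]
ee_rot: [3.134, 0.522, -3.06]
wrist_force: [-0.1, 0.4, 0.7]
width: 0.05
finger_force: 0.0
```

```bash
python3 - <<'E'
from h import *
o=robot.get_obs();s=wristT(snapshot("wrist"),o);save("w3",s["img"])
print(o["tool_pos"],o["ee_rot"])
c,q=slopeR(.083);n=c.as_matrix()[:,2]
for t in("back_handle","empty_slot","full_slot"):
    for d in finder.landmark_of("wrist",t):
        p=onplane(s,d["xy"],np.array([.567,.034,.177])-(0 if "h" in t else .091)*n,n);print(t,d["xy"],d["confidence"],p,cur()[1].inv().apply(p-o["tool_pos"]))
E
```

```text
[0.5095 0.3625 0.2237] [ 3.1345  0.5224 -3.0598]
back_handle [257.4, 205.3] 0.69 [0.5391 0.3656 0.1768] [-0.0024  0.0003  0.0555]
```

View pics/w3.png

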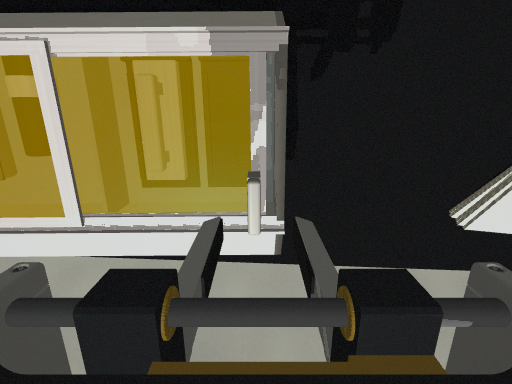

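>>> drive_tool(deltas="0 0 0.45 0 0 0 50;0 0 0.67 0 0 0 50;0 0 0.67 0 0 0 20;0 0 0.67 0 0 0 20;0 0 0.67 0 0 0 20")

```text
time: 8.0
tool_pos: [0.5432, 0.3674, 0.1691]
ee_rot: [3.13, 0.526, -3.061]
wrist_force: [-0.4, 0.4, 0.4]
width: 0.0296
finger_force: 0.0
```

>>> drive_tool(deltas="0 -0.1 0 0 0 0 20;0 -0.3 0 0 0 0 20;0 -0.5 0 0 0 0 20;0 -0.7 0 0 0 0 20;0 -0.9 0 0 0 0 20")

```text
time: 8.5
tool_pos: [0.551, 0.2777, 0.1689]
ee_rot: [3.129, 0.528, -3.06]
wrist_force: [0.2, 2.3, 1.2]
width: 0.0199
finger_force: 1.0
```

>>> drive_tool(deltas="0 -0.2 0 0 0 0 20;0 -0.4 0 0 0 0 20;0 -0.55 0 0 0 0 20;0 -0.65 0 0 0 0 20;0 -0.72 0 0 0 0 20")

```text
time: 9.0
tool_pos: [0.5569, 0.2054, 0.167]
ee_rot: [3.131, 0.526, -3.06]
wrist_force: [0.4, 1.5, 0.2]
width: 0.0201
finger_force: 0.7
```

>>> drive_tool(deltas="0 -0.06 0 0 0 0 20;0 -0.12 0 0 0 0 20;0 -0.18 0 0 0 0 20")

```text
time: 9.3
tool_pos: [0.5579, 0.1894, 0.1653]
ee_rot: [3.128, 0.524, -3.061]
wrist_force: [-1.3, 16.6, -2.1]
width: 0.0202
finger_force: 8.7
```

>>> drive_tool(deltas="0 -0.03 0 0 0 0 20;0 -0.03 0 0 0 0 20;0 0.06 0 0 0 0 20;0 0.06 0 0 0 0 30;0 0.06 -0.45 0 0 0 30")

```text
time: 9.8
tool_pos: [0.5323, 0.1899, 0.1955]
ee_rot: [3.138, 0.508, -3.058]
wrist_force: [0.2, 0.2, -0.8]
width: 0.0294
finger_force: 0.0
```

>>> drive_tool(deltas="0 0.2 -0.4 0 0 0 30;0 0.6 -0.8 0 0 0 30;0 0.8 -0.9 0 0 0 30;0 0.8 -0.9 0 0 0 30;0 0.8 -0.9 0 0 0 30")

```text
time: 10.3
tool_pos: [0.4834, 0.2663, 0.2819]
ee_rot: [3.135, 0.522, -3.058]
wrist_force: [0.1, 0.8, -1.4]
width: 0.0299
finger_force: 0.0
```

```bash
python3 - <<'E'
from h import *
o=robot.get_obs();s=wristT(snapshot("wrist"),o);save("w4",s["img"])
print(o["tool_pos"],o["ee_rot"])
c,q=slopeR(.083);n=c.as_matrix()[:,2]
for t in("back_handle","front_handle","empty_slot","full_slot","twin"):
    for d in finder.landmark_of("wrist",t):
        p=onplane(s,d["xy"],np.array([.567,.034,.177])-(0 if "h" in t else .091)*n,n);print(t,d["xy"],d["confidence"],p)
E
```

```text
[0.4834 0.2663 0.2819] [ 3.1348  0.5221 -3.0578]
back_handle [190.0, 184.9] 0.69 [0.5524 0.1954 0.1763]
front_handle [10.1, 186.6] 0.9 [ 0.5711 -0.01    0.1772]
empty_slot [306.0, 122.2] 0.84 [0.5286 0.3403 0.0645]
twin [242.9, 119.2] 0.74 [0.5325 0.2517 0.0625]
```

View pics/w4.png

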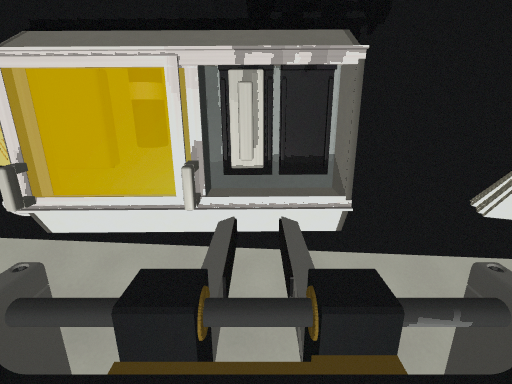

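>>> drive_tool(deltas="0.4 0.4 0.2 0 0 0 60;0.5 0.68 0.3 0 0 0 60;0.5 0.68 0.3 0 0 0 60;0.5 0.68 0.3 0 0 0 60;0.5 0.68 0.3 0 0 0 60")

```text
time: 11.1
tool_pos: [0.4503, 0.3318, 0.2334]
ee_rot: [3.132, 0.525, -3.061]
wrist_force: [0.9, 0.3, 0.4]
width: 0.0599
finger_force: 0.0
```

```bash
python3 - <<'E'
from h import *
o=robot.get_obs();s=wristT(snapshot("wrist"),o);save("w5",s["img"]);t=snapshot("top")
print(o["tool_pos"],o["ee_rot"])
# previous view
s0=dict(s);s0=wristT(s0,dict(ee_rot=[3.1348,.5221,-3.0578],tool_pos=[.4834,.2663,.2819]))
for n,x0 in(("empty_slot",(306.5,122.2)),("twin",(245.,119.2))):
    a=finder.landmark_of("wrist",n);b=finder.landmark_of("top",n)
    print(n,[(x["xy"],x["confidence"]) for x in a],[(x["xy"],x["confidence"]) for x in b])
    if a: print(tri((s0,x0),(s,a[0]["xy"])))
    if a and b: print(tri((s0,x0),(s,a[0]["xy"]),(t,b[0]["xy"])))
# edge directions: cabinet yaw from lines in the top view
c=cv2.resize(s["img"][:260],(800,406));save("w5",c)
E
```

```text
[0.4503 0.3318 0.2334] [ 3.1323  0.5248 -3.0609]
empty_slot [([256.3, 158.9], 0.56)] [([127.7, 203.7], 0.77)]
(array([0.5243, 0.3388, 0.0701]), [np.float64(0.0009433095522375412), np.float64(0.0009433095522377004)])
(array([0.5186, 0.3367, 0.0772]), [np.float64(0.0019453665602184088), np.float64(0.001318935691591794), np.float64(0.0018343148537372255)])
twin [([195.8, 157.4], 0.74)] []
(array([0.5358, 0.2554, 0.0586]), [np.float64(0.0011869280119874202), np.float64(0.0011869280119873966)])
```

View pics/w5.png

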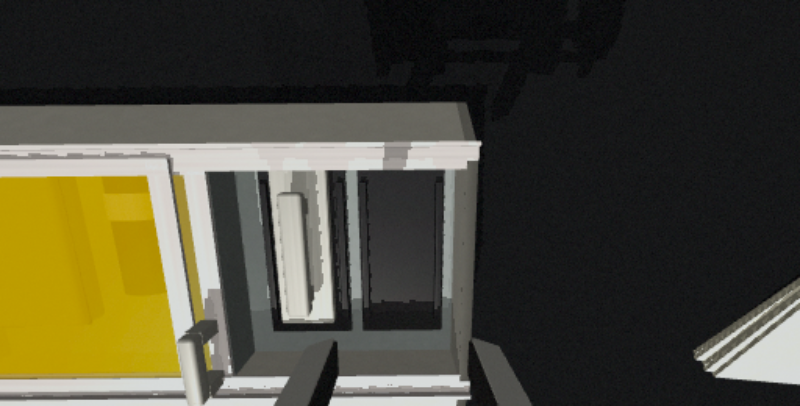

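```bash
python3 - <<'E'
from h import *
o=robot.get_obs();s=wristT(snapshot("wrist"),o)
M=slopeR(.083)[0].as_matrix();u,v,n=M.T
def at(px,h): 
    p=onplane(s,(px[0]/1.5625,px[1]/1.5625),n*(-.2213+h),n); return np.array([p@u,p@v])
print("twin handle ends",at((287,193),.048),at((296,318),.048)); print("twin upper edge",at((308,322),.016)); print("slot dark upper",at((402,330),0),at((361,250),0),at((443,250),0))
g=R.from_euler('xyz',[np.pi,0,np.radians(155)])
plan([([.45,.30,.31],None),([.50,-.205,.24],g)])
E
```

```text
twin handle ends [0.4624 0.2118] [0.5582 0.2113]
twin upper edge [0.5734 0.2132]
slot dark upper [0.5874 0.295 ] [0.5132 0.2597] [0.5134 0.3307]
   -0.365 -0.313 -0.682 0 0 0 rows>= 2
-- [0.45 0.3  0.31]
   0.045 -0.847 0.1 0.015 0.054 0.054 rows>= 2
   -0.036 -0.844 0.121 0.016 0.054 0.054 rows>= 2
   -0.118 -0.835 0.136 0.015 0.054 0.054 rows>= 2
   -0.2 -0.818 0.141 0.016 0.054 0.053 rows>= 2
   -0.279 -0.794 0.141 0.015 0.055 0.054 rows>= 2
   -0.358 -0.765 0.132 0.015 0.054 0.054 rows>= 2
-- [ 0.5    -0.2051  0.24  ]
```

>>> drive_tool(deltas="-0.365 -0.313 -0.682 0 0 0 60;-0.365 -0.313 -0.682 0 0 0 60")

```text
time: 11.65
tool_pos: [0.4497, 0.2997, 0.3106]
ee_rot: [3.133, 0.524, -3.059]
wrist_force: [0.3, 0.2, 0.6]
width: 0.0602
finger_force: 0.0
```

>>> drive_tool(deltas="0.045 -0.847 0.1 0.015 0.054 0.054 60;0.045 -0.847 0.1 0.015 0.054 0.054 60")

```text
time: 11.85
tool_pos: [0.4596, 0.2156, 0.3009]
ee_rot: [3.111, 0.44, 3.128]
wrist_force: [1.2, -1.3, -0.7]
width: 0.0601
finger_force: 0.0
```

>>> drive_tool(deltas="-0.036 -0.844 0.121 0.016 0.054 0.054 60;-0.036 -0.844 0.121 0.016 0.054 0.054 60")

```text
time: 12.05
tool_pos: [0.4676, 0.1298, 0.2867]
ee_rot: [3.104, 0.349, 3.038]
wrist_force: [0.3, -0.1, 0.7]
width: 0.06
finger_force: 0.0
```

>>> drive_tool(deltas="-0.118 -0.835 0.136 0.015 0.054 0.054 60;-0.118 -0.835 0.136 0.015 0.054 0.054 60")

```text
time: 12.25
tool_pos: [0.4759, 0.0451, 0.2744]
ee_rot: [3.102, 0.26, 2.953]
wrist_force: [0.8, 0.0, -0.6]
width: 0.0598
finger_force: 0.0
```

>>> drive_tool(deltas="-0.2 -0.818 0.141 0.016 0.054 0.053 60;-0.2 -0.818 0.141 0.016 0.054 0.053 60")

```text
time: 12.45
tool_pos: [0.4841, -0.0392, 0.2623]
ee_rot: [3.11, 0.172, 2.87]
wrist_force: [0.0, 0.6, 0.3]
width: 0.0597
finger_force: 0.0
```

>>> drive_tool(deltas="-0.279 -0.794 0.141 0.015 0.055 0.054 60;-0.279 -0.794 0.141 0.015 0.055 0.054 60")

```text
time: 12.65
tool_pos: [0.4923, -0.1235, 0.2499]
ee_rot: [3.123, 0.082, 2.787]
wrist_force: [1.0, 1.2, -0.3]
width: 0.0601
finger_force: 0.0
```

>>> drive_tool(deltas="-0.358 -0.765 0.132 0.015 0.054 0.054 60;-0.358 -0.765 0.132 0.015 0.054 0.054 60;-0.358 -0.765 0.132 0.015 0.054 0.054 60;-0.358 -0.765 0.132 0.015 0.054 0.054 60")

```text
time: 13.05
tool_pos: [0.5, -0.2051, 0.2393]
ee_rot: [-3.142, -0.002, 2.705]
wrist_force: [-0.3, 0.0, 0.1]
width: 0.0598
finger_force: 0.0
```

```bash
python3 - <<'E'
from h import *
o=robot.get_obs();s=wristT(snapshot("wrist"),o);save("w6",s["img"])
print(o["tool_pos"],o["ee_rot"])
a=finder.landmark_of("wrist","weight");print([(x["xy"],x["confidence"]) for x in a])
for x in finder.masks_of("wrist","weight")[:2]:
    m=x["region"].astype(np.uint8);c=max(cv2.findContours(m,0,2)[0],key=cv2.contourArea)
    P=np.array([onplane(s,q,[0,0,.019],[0,0,1])[:2] for q in c[:,0]]).astype(np.float32)
    print(x["xy"],x["confidence"],cv2.minAreaRect(P*1000))
for x in a: print(onplane(s,x["xy"],[0,0,.003],[0,0,1]))
E
```

```text
[ 0.5    -0.2051  0.2393] [-3.1415 -0.0021  2.7047]
[([158.3, 265.7], 0.67), ([103.1, 180.4], 0.6), ([261.4, 177.4], 0.59)]
[147.7, 250.4] 0.8 ((561.50341796875, -432.73187255859375), (62.32666015625, 83.66732788085938), 84.3920669555664)
[259.7, 176.2] 0.75 ((519.921630859375, -208.08148193359375), (46.519927978515625, 131.1197509765625), 64.51814270019531)
[ 0.5892 -0.4368  0.003 ]
[ 0.4203 -0.4368  0.003 ]
[ 0.5215 -0.2084  0.003 ]
```

View pics/w6.png

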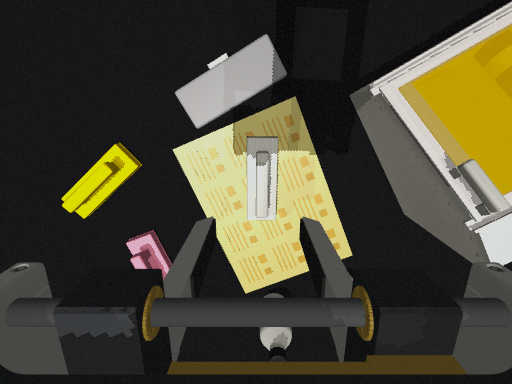

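```bash
python3 - <<'E'
from h import *
g=R.from_euler('xyz',[np.pi,0,np.radians(154.6)])
plan([([.5205,-.2083,.09],g),([.5205,-.2083,.027],g)])
E
```

```text
-0.102 0.021 0.753 -0 0 0.003 rows>= 2
   -0.101 0.022 0.754 -0 0 0.003 rows>= 2
-- [ 0.5205 -0.2082  0.09  ]
   -0 -0 0.63 -0 0 0 rows>= 2
-- [ 0.5205 -0.2083  0.027 ]
```

>>> drive_tool(deltas="-0.203 0.043 0.6 0 0 0.006 60;-0.203 0.043 1 0 0 0.006 60;-0.203 0.043 1 0 0 0.006 60")

```text
time: 13.5
tool_pos: [0.5156, -0.2053, 0.1318]
ee_rot: [3.141, -0.017, 2.699]
wrist_force: [-0.8, 0.3, -1.2]
width: 0.0601
finger_force: 0.0
```

>>> drive_tool(deltas="0 0 0.5 0 0 0 60;0 0 0.9 0 0 0 60;0 0 1 0 0 0 60;0 0 1 0 0 0 60;0 0 1 0 0 0 60")

```text
time: 14.0
tool_pos: [0.5222, -0.2101, 0.0433]
ee_rot: [-3.141, 0.005, 2.697]
wrist_force: [-0.2, 0.5, 1.3]
width: 0.0601
finger_force: 0.0
```

>>> drive_tool(deltas="0 0 0.13 0 0 0 60;0 0 0.13 0 0 0 60;0 0 0.13 0 0 0 30;0 0 0.13 0 0 0 10;0 0 0.13 0 0 0 10")

```text
time: 14.5
tool_pos: [0.5203, -0.2094, 0.0271]
ee_rot: [-3.141, -0.0, 2.697]
wrist_force: [-0.6, -0.3, 0.7]
width: 0.0395
finger_force: 0.0
```

>>> drive_tool(deltas="0 0 0 0 0 0 10;0 0 0 0 0 0 10;0 0 0 0 0 0 10;0 0 0 0 0 0 10")

```text
time: 14.9
tool_pos: [0.5203, -0.2088, 0.0267]
ee_rot: [3.141, -0.001, 2.697]
wrist_force: [1.0, 2.1, 0.8]
width: 0.0178
finger_force: 30.0
```

```bash
python3 - <<'E'
from h import *
c,q=slopeR(.083);u,v,n=c.as_matrix().T
t=u*.516+v*.294+n*(-.2213+.0237); h=t+n*.14
print("target",t,"hover",h)
s=plan([([.48,-.20,.31],None),(np.array([.44,.30,.33]),q),(h,q)])
plan([(t+n*.03,q),(t+n*.003,q)],s)
E
```

```text
target [0.5194 0.3382 0.0869] hover [0.4497 0.3324 0.2081]
   0.135 -0.031 -0.944 -0 0 0 rows>= 2
   0.135 -0.031 -0.944 0 0 0 rows>= 2
   0.135 -0.031 -0.944 0 0 0 rows>= 2
-- [ 0.48 -0.2   0.31]
   0.502 0.868 -0.039 -0.018 -0.065 -0.066 rows>= 3
   0.405 0.917 -0.061 -0.017 -0.065 -0.065 rows>= 3
   0.302 0.955 -0.071 -0.017 -0.066 -0.066 rows>= 3
   0.194 0.982 -0.071 -0.018 -0.065 -0.066 rows>= 3
   0.084 0.999 -0.058 -0.018 -0.065 -0.065 rows>= 3
-- [0.44 0.3  0.33]
   0.252 0.157 0.559 0 0 -0 rows>= 2
   0.251 0.157 0.558 0 0 -0 rows>= 2
-- [0.4497 0.3324 0.2082]
   0 -0 0.55 0 0 -0 rows>= 2
   0 -0.001 0.55 0 0 -0 rows>= 2
-- [0.5045 0.3369 0.1129]
   0 0 0.27 0 0 -0 rows>= 1
-- [0.5179 0.3381 0.0895]
```

>>> drive_tool(deltas="0 0 -0.3 0 0 0 10;0.135 -0.031 -0.7 0 0 0 10;0.135 -0.031 -0.944 0 0 0 10")

```text
time: 15.2
tool_pos: [0.505, -0.206, 0.1214]
ee_rot: [-3.14, -0.004, 2.697]
wrist_force: [1.1, -0.4, -5.6]
width: 0.0176
finger_force: 30.0
```

>>> drive_tool(deltas="0.135 -0.031 -0.4 0 0 0 10;0.135 -0.031 -0.8 0 0 0 10;0.135 -0.031 -0.944 0 0 0 10")

```text
time: 15.5
tool_pos: [0.494, -0.204, 0.2187]
ee_rot: [-3.14, 0.004, 2.697]
wrist_force: [0.7, -0.4, -6.4]
width: 0.0177
finger_force: 30.0
```

>>> drive_tool(deltas="0.135 -0.031 -0.4 0 0 0 10;0.135 -0.031 -0.8 0 0 0 10;0.135 -0.031 -0.944 0 0 0 10")

```text
time: 15.8
tool_pos: [0.4804, -0.2008, 0.3123]
ee_rot: [-3.14, 0.003, 2.697]
wrist_force: [0.1, 0.3, -6.4]
width: 0.0179
finger_force: 30.0
```

>>> drive_tool(deltas="0.17 0.29 -0.01 -0.006 -0.022 -0.022 10;0.33 0.58 -0.02 -0.012 -0.044 -0.044 10;0.502 0.868 -0.039 -0.018 -0.065 -0.066 10")

```text
time: 16.1
tool_pos: [0.4712, -0.0994, 0.3104]
ee_rot: [3.119, 0.097, 2.8]
wrist_force: [-0.1, 1.3, -6.8]
width: 0.0177
finger_force: 30.0
```

>>> drive_tool(deltas="0.13 0.31 -0.02 -0.006 -0.022 -0.022 10;0.27 0.61 -0.04 -0.012 -0.044 -0.044 10;0.405 0.917 -0.061 -0.017 -0.065 -0.065 10")

```text
time: 16.4
tool_pos: [0.4626, 0.0009, 0.3144]
ee_rot: [3.109, 0.202, 2.901]
wrist_force: [0.1, 0.5, -6.7]
width: 0.0177
finger_force: 30.0
```

>>> drive_tool(deltas="0.1 0.32 -0.02 -0.006 -0.022 -0.022 10;0.2 0.64 -0.05 -0.012 -0.044 -0.044 10;0.302 0.955 -0.071 -0.017 -0.066 -0.066 10")

```text
time: 16.7
tool_pos: [0.4545, 0.1008, 0.3181]
ee_rot: [3.11, 0.309, 3.005]
wrist_force: [-0.1, -0.3, -6.9]
width: 0.0178
finger_force: 30.0
```

>>> drive_tool(deltas="0.06 0.33 -0.02 -0.006 -0.022 -0.022 10;0.13 0.65 -0.05 -0.012 -0.044 -0.044 10;0.194 0.982 -0.071 -0.018 -0.065 -0.066 10")

```text
time: 17.0
tool_pos: [0.4462, 0.2006, 0.3216]
ee_rot: [3.122, 0.414, 3.114]
wrist_force: [0.9, -0.3, -5.8]
width: 0.0177
finger_force: 30.0
```

>>> drive_tool(deltas="0.03 0.33 -0.02 -0.006 -0.022 -0.022 10;0.06 0.66 -0.04 -0.012 -0.044 -0.044 10;0.084 0.999 -0.058 -0.018 -0.065 -0.065 10;0.084 0.999 -0.058 -0.018 -0.065 -0.065 10")

```text
time: 17.4
tool_pos: [0.4369, 0.3034, 0.3237]
ee_rot: [-3.139, 0.513, -3.05]
wrist_force: [-0.1, -0.1, -6.5]
width: 0.0176
finger_force: 30.0
```

>>> drive_tool(deltas="0.25 0.157 0.3 0 0 0 10;0.25 0.157 0.558 0 0 0 10;0.25 0.157 0.558 0 0 0 10;0.25 0.157 0.558 0 0 0 10;0.25 0.157 0.558 0 0 0 10")

```text
time: 17.9
tool_pos: [0.4454, 0.3157, 0.2702]
ee_rot: [3.14, 0.525, -3.06]
wrist_force: [0.9, -0.8, -5.5]
width: 0.0174
finger_force: 30.0
```

```bash
python3 - <<'E'
from h import *
o=robot.get_obs();s=wristT(snapshot("wrist"),o);im=s["img"]
print(o["tool_pos"],o["ee_rot"],o["width"],o["finger_force"])
save("w7",cv2.resize(im[:300],(800,469)))
for n in("weight","empty_slot"):
    print(n,[(x["xy"],x["confidence"]) for x in finder.landmark_of("wrist",n)])
print("expected weight origin px (x=0)",proj(s,np.array(o["tool_pos"])+cur()[1].apply([0,0,.0237])),"+5mm",proj(s,np.array(o["tool_pos"])+cur()[1].apply([0.005,0,.0237])))
for x in finder.masks_of("wrist","weight"): 
    ys,xs=np.nonzero(x["region"]);print(xs.min(),xs.max(),ys.min(),ys.max(),x["confidence"])
E
```

```text
[0.4454 0.3157 0.2702] [ 3.1405  0.5245 -3.0602] 0.01741822094488934 29.99865084886551
weight [([258.3, 215.8], 0.85)]
empty_slot [([266.0, 149.1], 0.91)]
expected weight origin px (x=0) [np.float64(257.0368499908444), np.float64(216.04807229581596)] +5mm [np.float64(257.03687120775453), np.float64(210.20307526961443)]
224 293 131 297 0.95
```

View pics/w7.png

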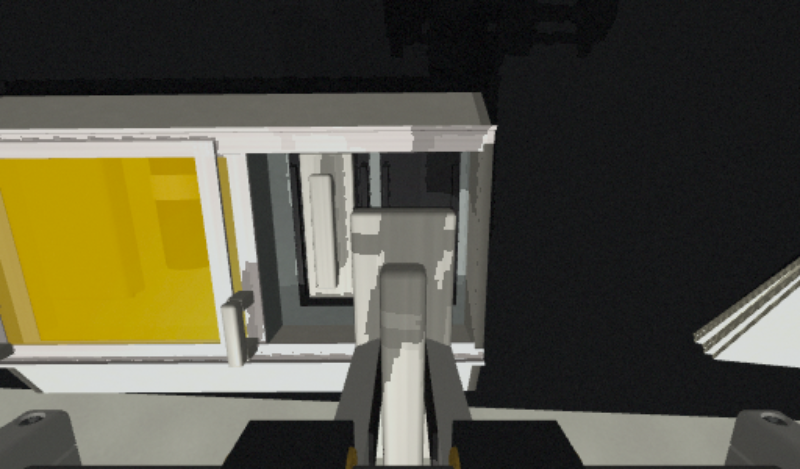

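```bash
python3 - <<'E'
from h import *
c,q=slopeR(.083);u,v,n=c.as_matrix().T
t=u*.516+v*.294+n*(-.2213+.0237)
plan([(t+n*.14,q),(t+n*.03,q),(t+n*.003,q)])
E
```

```text
0.263 0.159 0.57 0.001 0.001 -0.001 rows>= 2
-- [0.4497 0.3324 0.2081]
   0 0 0.55 -0 0 0 rows>= 2
   0 0 0.55 -0 0 0 rows>= 2
-- [0.5045 0.337  0.1129]
   0 0 0.27 -0 0 0 rows>= 1
-- [0.518  0.3381 0.0895]
```

>>> drive_tool(deltas="0.263 0.159 0.3 0 0 0 10;0.263 0.159 0.57 0 0 0 10;0.263 0.159 0.57 0 0 0 10;0.263 0.159 0.57 0 0 0 10")

```text
time: 18.5
tool_pos: [0.4494, 0.3321, 0.2067]
ee_rot: [-3.141, 0.523, -3.059]
wrist_force: [0.0, 1.1, -5.9]
width: 0.0179
finger_force: 30.0
```

>>> drive_tool(deltas="0 0 0.15 0 0 0 10;0 0 0.3 0 0 0 10;0 0 0.45 0 0 0 10;0 0 0.6 0 0 0 10;0 0 0.7 0 0 0 10")

```text
time: 19.0
tool_pos: [0.4853, 0.3357, 0.1477]
ee_rot: [3.139, 0.526, -3.06]
wrist_force: [0.8, 0.3, -6.5]
width: 0.0176
finger_force: 30.0
```

>>> drive_tool(deltas="0 0 0.15 0 0 0 10;0 0 0.3 0 0 0 10;0 0 0.4 0 0 0 10;0 0 0.4 0 0 0 10;0 0 0.4 0 0 0 10")

```text
time: 19.5
tool_pos: [0.5041, 0.3368, 0.1111]
ee_rot: [-3.142, 0.523, -3.059]
wrist_force: [0.2, -0.1, -6.6]
width: 0.0177
finger_force: 30.0
```

```bash
python3 - <<'E'
from h import *
c,q=slopeR(.083);u,v,n=c.as_matrix().T
t=u*.516+v*.294+n*(-.2213+.0237)
o=robot.get_obs();print(o["wrist_force"],c.inv().apply(o["tool_pos"]-t));plan([(t,q)])
E
```

```text
[ 0.1973 -0.1315 -6.6386] [-0.0012 -0.0001  0.0286]
   -0.012 0.001 0.286 -0 -0 -0 rows>= 1
-- [0.5194 0.3382 0.0869]
```

>>> drive_tool(deltas="0 0 0.06 0 0 0 10;0 0 0.12 0 0 0 10;0 0 0.18 0 0 0 10;0 0 0.21 0 0 0 10;0 0 0.21 0 0 0 10")

```text
time: 20.0
tool_pos: [0.5144, 0.3375, 0.0921]
ee_rot: [-3.141, 0.522, -3.058]
wrist_force: [0.2, -0.4, -6.1]
width: 0.0176
finger_force: 30.0
```

>>> drive_tool(deltas="0 0 0.03 0 0 0 10;0 0 0.05 0 0 0 10;0 0 0.05 0 0 0 10")

```text
time: 20.3
tool_pos: [0.5163, 0.3381, 0.0887]
ee_rot: [3.141, 0.522, -3.059]
wrist_force: [-6.1, -1.6, -2.8]
width: 0.0175
finger_force: 30.0
```

>>> drive_tool(deltas="0 0 0.02 0 0 0 10;0 0 0.03 0 0 0 10;0 0 0.03 0 0 0 10")

```text
time: 20.6
tool_pos: [0.5177, 0.3384, 0.0865]
ee_rot: [3.141, 0.523, -3.059]
wrist_force: [-7.2, -1.9, -2.0]
width: 0.0178
finger_force: 30.0
```

```bash
python3 - <<'E'
from h import *
c,q=slopeR(.083);u,v,n=c.as_matrix().T
t=u*.516+v*.294+n*(-.2213+.0237)
o=robot.get_obs();print(c.inv().apply(o["wrist_force"]),c.inv().apply(o["tool_pos"]-t),c.inv().apply(o["wrist_torque"]))
E
```

```text
[-7.3577 -1.3329  1.901 ] [-0.0016  0.0003  0.0005] [-0.0762  1.2377  0.0243]
```

```bash
python3 - <<'E'
from h import *
c,q=slopeR(.083);u,v,n=c.as_matrix().T
o=robot.get_obs();s=wristT(snapshot("wrist"),o);T=cur()[1]
for nm in("weight","empty_slot","twin","back_handle"): print(nm,[(x["xy"],round(x["confidence"],2)) for x in finder.landmark_of("wrist",nm)])
print("exp",proj(s,np.array(o["tool_pos"])+T.apply([0,0,.0237])))
for x in finder.masks_of("wrist","weight"):
    m=x["region"];ys,xs=np.nonzero(m);print(xs.min(),xs.max(),ys.min(),ys.max(),x["confidence"])
# expected rows of lower end: base top edge, handle end, if rigid
for p in([.065,0,.0077],[.065,0,.0237],[.048,0,-.0243]): print(p,proj(s,np.array(o["tool_pos"])+T.apply(p)))
E
```

```text
weight [([256.9, 211.7], 0.66)]
empty_slot []
twin [([153.9, 212.2], 0.72)]
back_handle []
exp [np.float64(257.0077820345577), np.float64(216.0215361095935)]
223 290 139 298 0.89
[0.065, 0, 0.0077] [np.float64(256.9396539877749), np.float64(135.7215429395644)]
[0.065, 0, 0.0237] [np.float64(256.9918867371587), np.float64(133.6029294115018)]
[0.048, 0, -0.0243] [np.float64(256.8153399458949), np.float64(170.65549147106145)]
```

>>> drive_tool(deltas="0 0 0 0 0 0 19;0 0 0 0 0 0 22;0 0 0 0 0 0 30;0 0 0 0 0 0 30;0 0 0 0 0 0 30")

```text
time: 21.4
tool_pos: [0.5189, 0.3382, 0.0865]
ee_rot: [3.141, 0.524, -3.059]
wrist_force: [-0.2, -0.8, -0.2]
width: 0.0303
finger_force: 0.0
```

>>> drive_tool(deltas="0 0 -0.1 0 0 0 30;0 0 -0.3 0 0 0 30;0 0 -0.6 0 0 0 30;0 0 -0.9 0 0 0 30;0 0 -0.9 0 0 0 30")

```text
time: 21.9
tool_pos: [0.4745, 0.3362, 0.1702]
ee_rot: [3.135, 0.532, -3.06]
wrist_force: [0.0, -0.3, 0.5]
width: 0.0296
finger_force: 0.0
```

>>> drive_tool(deltas="0.3 -0.3 -0.4 0 0 0 30;0.5 -0.6 -0.6 0 0 0 30;0.5 -0.6 -0.6 0 0 0 30;0.5 -0.6 -0.6 0 0 0 30;0.5 -0.6 -0.6 0 0 0 30")

```text
time: 22.4
tool_pos: [0.4059, 0.2687, 0.1901]
ee_rot: [-3.141, 0.522, -3.058]
wrist_force: [-0.0, -0.4, -0.9]
width: 0.0299
finger_force: 0.0
```

```bash
python3 - <<'E'
from h import *
c,q=slopeR(.083);u,v,n=c.as_matrix().T
o=robot.get_obs();s=wristT(snapshot("wrist"),o);T=cur()[1]
print(o["tool_pos"],o["width"])
for nm,h in(("weight",-.2213),("back_handle",-.1304)):
    for x in finder.landmark_of("wrist",nm):
        p=onplane(s,x["xy"],n*h,n);print(nm,x["xy"],round(x["confidence"],2),c.inv().apply(p))
def tp(h): return lambda a: c.inv().apply(onplane(s,a,n*h,n))[:2]
for x in finder.masks_of("wrist","weight"):
    cc=max(cv2.findContours(x["region"].astype(np.uint8),0,2)[0],key=cv2.contourArea)
    P=np.array([tp(-.2053)(q) for q in cc[:,0]]).astype(np.float32)
    print(x["confidence"],cv2.minAreaRect(P*1000),P.min(0),P.max(0))
b=c.apply([0,0,0])
E
```

```text
[0.4059 0.2687 0.1901] 0.029886321084059284
weight [303.4, 204.6] 0.91 [ 0.5083  0.2973 -0.2213]
0.77 ((515.5310668945312, 293.77789306640625), (115.99724578857422, 47.16517639160156), 0.13641326129436493) [0.4576 0.2701] [0.5735 0.3175]
```

>>> drive_tool(deltas="-0.5 0.1 -0.5 0 0 0 30;-0.9 0.1 -0.9 0 0 0 30;-1 0.1 -0.9 0 0 0 30;-1 0.1 -0.9 0 0 0 30")

```text
time: 23.0
tool_pos: [0.4496, 0.2833, 0.3249]
ee_rot: [3.137, 0.532, -3.062]
wrist_force: [-0.3, -0.1, 0.0]
width: 0.03
finger_force: 0.0
```

>>> drive_tool(deltas="-0.4 0 0 0 -0.09 0 30;-0.8 0 0 0 -0.18 0 30;-0.8 0 0 0 -0.18 0 30;-0.8 0 0 0 -0.18 0 30;-0.8 0 0 0 -0.18 0 30")

```text
time: 23.5
tool_pos: [0.5147, 0.2876, 0.3575]
ee_rot: [-3.141, 0.802, -3.058]
wrist_force: [0.1, -0.2, 0.4]
width: 0.0301
finger_force: 0.0
```

```bash
python3 - <<'E'
from h import *
c,q=slopeR(.083);u,v,n=c.as_matrix().T
o=robot.get_obs();s=wristT(snapshot("wrist"),o)
print(o["tool_pos"],o["ee_rot"],"cam uvn",c.inv().apply(s["T"][:3,3]))
save("w8",s["img"])
for nm in("weight","twin","empty_slot","full_slot","back_handle"):
    for x in finder.landmark_of("wrist",nm)[:2]:
        print(nm,x["xy"],round(x["confidence"],2),c.inv().apply(onplane(s,x["xy"],n*-.2213,n)))
for nm in("weight","twin"):
  for x in finder.masks_of("wrist",nm)[:2]:
    cc=max(cv2.findContours(x["region"].astype(np.uint8),0,2)[0],key=cv2.contourArea)
    P=np.array([c.inv().apply(onplane(s,q,n*-.2053,n))[:2] for q in cc[:,0]]).astype(np.float32)
    print(nm,x["confidence"],x["xy"],cv2.minAreaRect(P*1000),P.min(0),P.max(0))
    for a in(.46,.5,.56):
        k=P[abs(P[:,0]-a)<.004]; 
        if len(k): print(a,k[:,1].min(),k[:,1].max())
E
```

```text
[0.5147 0.2876 0.3575] [-3.1409  0.8024 -3.0583] cam uvn [0.5146 0.2444 0.1908]
weight [297.3, 11.3] 0.6 [ 0.51    0.2945 -0.2213]
empty_slot [300.1, 10.3] 0.21 [ 0.5089  0.298  -0.2213]
back_handle [170.1, 83.5] 0.64 [ 0.5972  0.1182 -0.2213]
weight 0.72 [294.0, 33.0] ((536.4464721679688, 294.04180908203125), (75.25411987304688, 46.534908294677734), 0.023542962968349457) [0.4988 0.2708] [0.5741 0.3173]
0.5 0.27104762 0.31706652
0.56 0.315829 0.31701437
twin 0.85 [231.5, 33.0] ((536.4751586914062, 212.35906982421875), (75.55529022216797, 45.90031433105469), 0.41760894656181335) [0.4988 0.1892] [0.5741 0.2355]
0.5 0.18917035 0.23505719
0.56 0.19078848 0.23550382
```

>>> drive_tool(deltas="0 0 0 0 0.09 0 30;0 0 0 0 0.18 0 30;0 0 0 0 0.27 0 30;0 0 0 0 0.3 0 30;0 0 0 0 0.3 0 30")

```text
time: 24.4
tool_pos: [0.5172, 0.2874, 0.3584]
ee_rot: [-3.141, 0.334, -3.06]
wrist_force: [-0.3, -0.1, 0.1]
width: 0.0301
finger_force: 0.0
```

```bash
python3 - <<'E'
from h import *
c,q=slopeR(.083);u,v,n=c.as_matrix().T
o=robot.get_obs();s=wristT(snapshot("wrist"),o)
print(o["tool_pos"],o["ee_rot"],"cam uvn",c.inv().apply(s["T"][:3,3]))
for nm in("weight","twin","back_handle"):
    for x in finder.landmark_of("wrist",nm)[:2]:
        print(nm,x["xy"],round(x["confidence"],2),c.inv().apply(onplane(s,x["xy"],n*(-.1304 if "h_" in nm or nm[0]=="b" else -.2213),n)))
for nm in("weight","twin"):
  for x in finder.masks_of("wrist",nm)[:2]:
    cc=max(cv2.findContours(x["region"].astype(np.uint8),0,2)[0],key=cv2.contourArea)
    P=np.array([c.inv().apply(onplane(s,q,n*-.2053,n))[:2] for q in cc[:,0]]).astype(np.float32)
    print(nm,x["confidence"],x["xy"],cv2.minAreaRect(P*1000),P.min(0),P.max(0))
    for a in(.455,.48,.51,.56):
        k=P[abs(P[:,0]-a)<.005]; 
        if len(k): print(a,k[:,1].min(),k[:,1].max())
E
```

```text
[0.5172 0.2874 0.3584] [-3.1413  0.334  -3.0604] cam uvn [0.5985 0.2442 0.2325]
weight [290.1, 106.8] 0.58 [ 0.5094  0.2966 -0.2213]
back_handle [185.1, 149.2] 0.91 [ 0.5817  0.148  -0.1304]
weight 0.78 [289.3, 105.1] ((510.73724365234375, 294.1559753417969), (128.7941436767578, 46.11110305786133), 0.29318705201148987) [0.4464 0.2708] [0.575  0.3175]
0.455 0.27079406 0.31579167
0.56 0.27134052 0.27291727
weight 0.61 [32.5, 195.6] ((653.7827758789062, -123.97047424316406), (43.785648345947266, 53.034664154052734), 34.62862014770508) [ 0.6256 -0.1534] [ 0.6745 -0.0978]
twin 0.75 [235.6, 104.2] ((510.61956787109375, 212.14613342285156), (45.69340133666992, 128.57296752929688), 89.92962646484375) [0.4463 0.1893] [0.5749 0.235 ]
0.455 0.19032001 0.19032001
0.56 0.1904459 0.23485929
```

```bash
python3 - <<'E'
from h import *
c,q=slopeR(.083)
b=np.array([.580,.1489,-.1304])
plan([(c.apply(b+[0,0,.08]),q),(c.apply(b+[0,0,-.012]),q)])
E
```

```text
0.227 -0.476 0.516 0 -0.06 0 rows>= 2
   0.275 -0.475 0.492 0 -0.06 0.001 rows>= 2
-- [0.5133 0.1922 0.2463]
   0 -0.001 0.92 0 0 -0 rows>= 2
-- [0.5592 0.1959 0.1667]
```

>>> drive_tool(deltas="0.227 -0.476 0.516 0 -0.06 0 50;0.227 -0.476 0.516 0 -0.06 0 50")

```text
time: 24.9
tool_pos: [0.5078, 0.2369, 0.2889]
ee_rot: [-3.134, 0.41, -3.054]
wrist_force: [-1.8, -0.4, -2.8]
width: 0.0424
finger_force: 0.0
```

>>> drive_tool(deltas="0.275 -0.475 0.492 0 -0.06 0 50;0.275 -0.475 0.492 0 -0.06 0 50;0.275 -0.475 0.492 0 -0.06 0 50;0.275 -0.475 0.492 0 -0.06 0 50")

```text
time: 25.3
tool_pos: [0.5147, 0.1925, 0.2486]
ee_rot: [3.14, 0.527, -3.059]
wrist_force: [-0.1, -0.1, 1.4]
width: 0.0498
finger_force: 0.0
```

>>> drive_tool(deltas="0 0 0.4 0 0 0 50;0 0 0.7 0 0 0 50;0 0 0.92 0 0 0 50;0 0 0.92 0 0 0 20;0 0 0.92 0 0 0 20")

```text
time: 25.8
tool_pos: [0.5618, 0.1973, 0.1702]
ee_rot: [3.14, 0.528, -3.058]
wrist_force: [0.2, -0.1, 0.9]
width: 0.0372
finger_force: 0.0
```

>>> drive_tool(deltas="0 0 0 0 0 0 20;0 0.15 0 0 0 0 20;0 0.3 0 0 0 0 20;0 0.45 0 0 0 0 20;0 0.6 0 0 0 0 20")

```text
time: 26.3
tool_pos: [0.556, 0.2563, 0.1703]
ee_rot: [3.141, 0.528, -3.059]
wrist_force: [-0.8, -2.2, 0.6]
width: 0.02
finger_force: 0.9
```

>>> drive_tool(deltas="0 0.2 0 0 0 0 20;0 0.4 0 0 0 0 20;0 0.6 0 0 0 0 20;0 0.8 0 0 0 0 20;0 0.95 0 0 0 0 20")

```text
time: 26.8
tool_pos: [0.5477, 0.3518, 0.1698]
ee_rot: [3.14, 0.527, -3.059]
wrist_force: [0.4, -1.7, 1.2]
width: 0.0198
finger_force: 0.9
```

>>> drive_tool(deltas="0 0.05 0 0 0 0 20;0 0.1 0 0 0 0 20;0 0.15 0 0 0 0 20;0 0.2 0 0 0 0 20")

```text
time: 27.2
tool_pos: [0.5456, 0.37, 0.1668]
ee_rot: [-3.141, 0.523, -3.059]
wrist_force: [0.3, -1.2, 0.9]
width: 0.0203
finger_force: 0.7
```

>>> drive_tool(deltas="0 0.05 0 0 0 0 20;0 0.1 0 0 0 0 20;0 0.14 0 0 0 0 20;0 0.14 0 0 0 0 20")

```text
time: 27.6
tool_pos: [0.545, 0.3773, 0.1663]
ee_rot: [-3.125, 0.521, -3.057]
wrist_force: [-1.9, -17.3, 6.3]
width: 0.0201
finger_force: 8.7
```

>>> drive_tool(deltas="0 -0.05 0 0 0 0 20;0 -0.05 0 0 0 0 20;0 -0.05 -0.4 0 0 0 30;0 -0.05 -0.9 0 0 0 30;0 -0.05 -0.9 0 0 0 30")

```text
time: 28.1
tool_pos: [0.5005, 0.3788, 0.2541]
ee_rot: [3.13, 0.535, -3.062]
wrist_force: [0.5, -0.0, 1.1]
width: 0.03
finger_force: 0.0
```

>>> drive_tool(deltas="0.3 -0.5 -0.2 0 0 0 30;0.3 -0.95 -0.4 0 0 0 30;0.3 -0.95 -0.4 0 0 0 30;0.3 -0.95 -0.4 0 0 0 30")

```text
time: 28.5
tool_pos: [0.4622, 0.2769, 0.2655]
ee_rot: [3.138, 0.526, -3.061]
wrist_force: [-0.0, -0.5, -0.0]
width: 0.0301
finger_force: 0.0
```

```bash
python3 - <<'E'
from h import *
c,q=slopeR(.083);u,v,n=c.as_matrix().T
o=robot.get_obs();s=wristT(snapshot("wrist"),o);print(o["tool_pos"],o["wrist_force"])
for nm in("back_handle","front_handle","weight","twin"):
    for x in finder.landmark_of("wrist",nm)[:2]:
        print(nm,x["xy"],round(x["confidence"],2),c.inv().apply(onplane(s,x["xy"],n*(-.1304 if "handle" in nm else -.2213),n)))
for p in([.5711,-.01,.1772],[.5524,.1954,.1763]): print(c.inv().apply(p))
E
```

```text
[0.4622 0.2769 0.2655] [-0.0369 -0.5296 -0.0208]
back_handle [335.6, 207.5] 0.59 [ 0.5801  0.3291 -0.1304]
front_handle [6.2, 208.0] 0.74 [ 0.5798 -0.0544 -0.1304]
front_handle [335.0, 206.7] 0.32 [ 0.5791  0.3283 -0.1304]
[ 0.5808 -0.0573 -0.1307]
[ 0.5789  0.1489 -0.1307]
```

```bash
python3 -c "
from bench import robot
print(robot.close_job())"
```

```text
the job is handed in; nothing more can be done
None
```

I handed in the job at about 28.6 s: by my camera measurements the weight lies flat and let go in the empty slot, level with its twin. Both doors measure shut: the back one travelled its full 180 mm and the front one reads about 3 mm off home, within the 8 mm limit. The judge returned no verdict.

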